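Load the XY stage with the red specimen using self-closing tweezers

TASK

Press the release button of the specimen case so that its clear lid springs fully open. Then take the self-closing tweezers from their rest and, without the fingers touching the specimen, use them to lift the red specimen out of the case and set it down gently on the XY stage, standing polished face up, in the middle of the white outline and in line with it. Lay the tweezers back across their rest, and leave the lid open and everything else where it is.

Things in the scene. Friction and masses are not known exactly. Their poses are not given: they have to be found in the camera images.
- case: specimen case fixed on the bench: black tray 92 mm deep (its x) x 208 mm wide (its y), rim 16 mm high, under a clear lid (46 mm high when shut). Origin: centre of the tray's underside; x points from the button side (front) to the hinge, z up. A latch housing (11 mm high, 46 mm wide) in the middle of the front reaches out to x = -77 mm and carries the button.
- pockets (a point): middle of the floor of the case's middle foam pocket, 6 mm over the bench; axes as the case. Three grey foam pockets lie side by side at y = -62, 0 and +62 mm, each about 2 mm wider all round than a specimen; the foam's top is 14 mm over the bench. Each holds one specimen; which is where changes.
- lid (a joint): angle of the case's clear lid: 0 shut (latched), 1.75 rad open at its stop, leaning back a little behind the hinge (along y at case x = 46 mm, z = 16 mm; the open lid stands about 110 mm high). Once the button is pressed a spring swings it open within about 1 s and holds it there. It swings clear of a hand straight above the button.
- button_top (a point): centre of the top of the orange round release button (22 mm across) on the front of the case, at case x = -62 mm, y = 0, 18 mm over the bench. Spring-loaded: it goes straight down 5 mm; the latch lets go after about 3.5 mm, at about 5 N; it is fully down at 6 N.
- specimen_red: the specimen to be moved: block of dark red resin, 60 mm long (its x) x 22 mm wide (its y) x 34 mm high, standing in one of the three foam pockets of the case with its length along the case's x axis. Its polished top shows a steel section. Origin: centre of the underside, z up. About 60 g.
- red_top (a point): centre of the red specimen's polished top face, 34 mm above its origin.
- specimen_black: bystander: block of black resin, 60 mm long (its x) x 22 mm wide (its y) x 34 mm high, standing in one of the three foam pockets of the case with its length along the case's x axis. Origin: centre of the underside, z up. About 60 g.
- specimen_green: bystander: block of dark green resin, 60 mm long (its x) x 22 mm wide (its y) x 34 mm high, standing in one of the three foam pockets of the case with its length along the case's x axis. Origin: centre of the underside, z up. About 60 g.
- tweezers: self-closing (cross-lock) tweezers of spring steel, 195 mm long, 110 g, heavy at the heel so that they balance near the grips. Origin: midway between the two blue grips, at mid-height; x to the jaws, y across, z up. Grips: flat upright pads, x = -20 to 20 mm, z = -10 to 10, 64 mm over their outer faces at rest. Steel legs (z = -6 to 6) run back to the heel at x = -79 and forward, crossing at x = 46, to the tips at x = 116.
- jaws (a point): centre between the tweezers' jaws, 100 mm ahead of the tweezers' origin along x; axes as the tweezers. Jaws: black rubber-faced pads, 28 mm long (along x), 14 mm high, 5.5 mm thick on 3 mm legs, facing each other across y, 14 mm apart at rest. A part between them may reach back to 40 mm behind this point before it meets the legs.
- left_leg (a joint): swing of the tweezers' legs, both alike: 0 jaws shut (14 mm apart), 0.024 on a 22 mm part, 0.078 rad open to the stop (40 mm apart). Squeezing the grips together opens them: from 64 to 55 mm over the grips (14 N) only the springs bend and the jaws stay shut; from 55 to 41.5 mm (about 19 N on each grip) they open evenly to the stop. Letting the grips out closes them.
- left_grip (a joint): how far the left grip's spring is bent (0 to 0.008 m, 3 N per mm; the right one alike). With a 22 mm part in the jaws (gripped with 6 N) the grips stand 61 mm apart over their outer faces when let go; lightly held at 55 to 58 mm they carry tool and part without letting go; at about 51 mm the jaws begin to let go of it.
- tool_rest: rest of the tweezers, fixed on the bench: dark grey plate 136 x 100 mm with two steel bars along its y (92 mm long, 8 mm thick, tops 28 mm over the bench) at x = -60 and +36 mm, with upturned ends 40 mm high. Origin on the bench. The tweezers start across both bars, jaws to the rest's +x, their origin 34 mm above the rest's; between the bars is free room for fingers.
- stage: black XY stage fixed on the bench, 110 x 110 mm, top 46 mm over the bench, with two micrometer heads (up to 108 mm from the centre) at its +x and -y sides. Origin: centre of the underside; z up.
- outline (a point): centre of the white outline (71 x 33 mm, long side along the stage's x axis) on the flat top of the stage, 46 mm over the bench; axes as the stage.
- caliper: bystander: steel caliper lying on the bench in front of the stage, 220 mm long (its x), 12 mm high; origin at the underside of the middle.
- ref_block: bystander: round steel hardness reference block, 64 mm across, 15 mm high, lying on the bench; origin at the centre of the underside.
Things that resemble listed ones, but are neither listed nor needed, are in the scene too. What is shaped like the case but blue is not meant. Leave any brown look-alike of the tweezers alone.

How it is judged:
On the way, in this order (a step that is already met when the one before it is completed fails the run):
1. the lid has sprung open to its stop (value of joint lid above 1.65 rad), for 0.2 s.
2. the red specimen is held in the tweezers' jaws, lifted clear of the case (z of specimen_red in the frame of case above 0.035 m and contact force between tweezers and specimen_red above 0.5 N), for 0.2 s.
3. the red specimen stands in the outline on the stage and the tweezers have let go of it (horizontal distance between specimen_red and outline below 0.008 m and z of specimen_red in the frame of outline between -0.004 and 0.003 m and z of red_top in the frame of outline above 0.03 m and angle between the x axis of specimen_red and the x axis of stage, either way round below 0.14 rad and contact force between tweezers and specimen_red below 0.05 N and linear speed of specimen_red below 0.03 m/s), for 0.2 s.
At the end, for the whole second after the job is handed in: Red specimen upright at rest on the stage, face up, centre within 8 mm of the outline's centre, within 0.14 rad of its direction, free of the tweezers; tweezers at rest, flat across both bars of their rest (within 35 mm along, 30 mm across of its middle); lid open above 1.65 rad (horizontal distance between specimen_red and outline below 0.008 m and z of specimen_red in the frame of outline between -0.004 and 0.003 m and z of red_top in the frame of outline above 0.03 m and angle between the x axis of specimen_red and the x axis of stage, either way round below 0.14 rad and z of tweezers in the frame of tool_rest between 0.03 and 0.039 m and x of tweezers in the frame of tool_rest between -0.035 and 0.035 m and y of tweezers in the frame of tool_rest between -0.03 and 0.03 m and angle between tweezers's own z axis and vertical below 0.12 rad and contact force between tweezers and specimen_red below 0.05 N and value of joint lid above 1.65 rad and linear speed of each of specimen_red, tweezers below 0.02 m/s); the robot touches nothing.
It fails at once if the robot itself touched the red specimen (contact force between any of the fingers, the arm and specimen_red above 0.3 N).
It fails at once if the red specimen was dropped or thrown (moving faster than 0.4 m/s free of the tweezers, a fall of some 8 mm) (contact force between tweezers and specimen_red below 0.01 N and linear speed of specimen_red above 0.4 m/s).
It fails at once if another specimen was moved more than 10 mm (distance of any of specimen_black, specimen_green from where it was at the start of the episode above 0.01 m).
It fails at once if the caliper or the reference block was moved more than 30 mm (distance of any of caliper, ref_block from where it was at the start of the episode above 0.03 m).
It also fails if it takes over 64 s, if anything falls off the work surface, if the arm or the gripper's body presses on something with over 40 N, if the wrist force passes 120 N, or if a joint passes its speed limit or range.

ROBOT

A 7-joint arm with a two-finger parallel gripper is mounted at the origin on the work surface. World frame = base frame: x ahead of the robot, y to its left, z up, the work surface at z = 0. Lengths are in m, angles in rad, forces in N, time in s.
With the tool pointing down it reaches from about 0.425 to 0.875 m from the base axis. Payload 4.7 kg.
Tool frame: the origin (TCP) lies midway between the tips of the shut fingers; the grasp point (between the pads) lies 19 mm behind it; z points along the fingers, x is the direction in which the jaws open and shut, and the axes are right-handed (so a half turn about z gives the same grasp; the last joint's range is limited). The gripper opens to 87 mm and grips with 3 to 60 N. Pads are 19 mm wide; open, the fingers measure 117 mm over their backs; the gripper's body (75 mm by 190 mm) begins 51 mm behind the grasp point.
Start: joints at [0.014, 0.321, -0.07, 1.45, 0.023, 1.371, -0.057], TCP at [0.65, -0, 0.223] pointing down, gripper open.
Joint ranges: [-2.86, 2.86], [-0.3, 2.09], [-1.38, 1.24], [0.06, 2.45], [-1.56, 4.7], [0.09, 2.05], [-2.69, 2.69]. Speed limits (rad/s): [2.57, 2.57, 3.14, 3.14, 3.14, 3.14, 3.14].

INTERFACE

Orientations are given as a rotation vector (axis times angle).
In Python, from bench import get_state, eyes, ticket gives the robot as it stands.
- The arm moves only by the tool carry_out, never from a script. Its argument "motion" is a list of rows, each a list of 2 entries, a list of its own where there are three numbers: the shift along the world's x, y, z in m, then the turn about the world's z in rad. A call has 1 to 20 rows; each row is the pose to reach, as a shift and turn from the pose commanded when the call began; what a row does not reach only later rows make up. A row lasts 1/10 s, in which the tool goes at most 50 mm and 8.59 degrees, less where a joint would pass 70% of its speed; a pose out of reach is approached as far as the arm can. A call with a gripper value outside its range is refused whole. "grip" is the gripper command: -1 is fully open, 1 is shut, values between are in proportion, set as the call begins (left out, the last holds). The fingers move at their own pace and stop on an object; "squeeze" is the grip in N (left out, the last holds). Time passes only in rows, so rows that repeat a pose let the fingers close. It gives the time, the measured TCP pose, the force and the opening at its end, in the units of the state.
- get_state(): the state, without advancing time (a new reading comes with each control period).
- eyes.get_image(name): name is "scene" or "side" or "wrist"; returns a dict with "pixels" (480x640x3 uint8, blue, green, red), "mtx" (3x3 intrinsics, pixels), "extrinsics" (4x4, takes a point from camera to world coordinates). Camera axes: x right, y down, z forward; pixel columns grow to the right and rows downward; lengths in m; the calibration is good to about 2 mm. The wrist camera is an equidistant fisheye: a pixel r from the principal point sees the ray r / f radians off the axis. A picture is of the moment at which its call begins. There is no depth.
- ticket.close_job(): hands the job in, once; it reports no verdict.
The state is a dict: "time": time; "joint_positions": joint angles; "qd": joint speeds; "joint_torque": joint torques, N m; "position": TCP position; "tool_rot": TCP orientation; "ft_force": force on the tool from outside, world axes, zero at the start; "torque": the same for the moment, N m; "grip_width": opening from 0.0 (shut) to 1.0 (fully open).
Only numpy, scipy, OpenCV 4.12 (cv2) and the standard library are available. Lean on these libraries where they do the work, as an engineer would, in place of code of your own. Each camera call takes 0.05 s, during which the arm holds its last target. There are 200 camera calls.

## Working session

There is one attempt and no reset: what is moved stays moved. The work goes in short steps, Python scripts to look and compute and a tool call to move; the robot and the scene stay as the last step left them, time stands still between calls to the robot, and variables do not carry over. Pictures are saved under pics/ and viewed, about 8 in all and at most 12, crops included, and the job is handed in when it is done.

Besides the shell and the picture viewer there is one more tool, called after "Request:" as name(argument=value, ...) on one line, values as JSON. carry_out: Moves the arm, as the interface text tells. Its arguments: {"type":"object","properties":{"motion":{"type":"array","items":{"type":"array"}},"grip":{"type":"number"},"squeeze":{"type":"number"}},"required":["motion"]}

```bash
mkdir -p pics; ls
cat > h.py <<'E'
import numpy as np, cv2
from bench import get_state, eyes, ticket
def img(n,save=None):
    d=eyes.get_image(n)
    if save: cv2.imwrite('pics/'+save,d['pixels'])
    return d
def rays(d,uv,fish=False):
    uv=np.atleast_2d(np.float64(uv)); K=np.array(d['mtx']); T=np.array(d['extrinsics'])
    x=(uv-[K[0,2],K[1,2]])/[K[0,0],K[1,1]]
    if fish:
        r=np.linalg.norm(x,axis=1,keepdims=True); v=np.hstack([x/np.maximum(r,1e-9)*np.sin(r),np.cos(r)])
    else: v=np.hstack([x,np.ones((len(x),1))])
    return T[:3,3], v@T[:3,:3].T
def plane(d,uv,z,fish=False):
    o,v=rays(d,uv,fish); return (o+v*((z-o[2])/v[:,2:]))[:,:2]
def proj(d,P,fish=False):
    P=np.atleast_2d(np.float64(P)); K=np.array(d['mtx']); T=np.array(d['extrinsics'])
    c=(P-T[:3,3])@T[:3,:3]
    if fish:
        rho=np.linalg.norm(c[:,:2],axis=1,keepdims=True); th=np.arctan2(rho,c[:,2:]); x=c[:,:2]/np.maximum(rho,1e-9)*th
    else: x=c[:,:2]/c[:,2:]
    return x*[K[0,0],K[1,1]]+[K[0,2],K[1,2]]
E
python3 - <<'E'
from h import *
print(get_state())
for n in ['scene','side','wrist']:
    d=img(n,n+'0.png'); print(n,np.round(d['mtx'],1).tolist(),np.round(d['extrinsics'],3).tolist())
E
```

```text
pics
{'time': 0.0, 'joint_positions': array([ 0.01406895,  0.32184342, -0.07006803,  1.45165324,  0.02263065,
        1.37078764, -0.05689877]), 'qd': array([ 0.00198905, -0.00045783,  0.00093981, -0.00048791,  0.00053267,
        0.00098176, -0.00196189]), 'joint_torque': array([-2.58547143e-04, -4.91284704e+01, -4.03903294e-01, -3.12526345e+01,
       -6.40594075e-02,  4.37659642e-02,  1.61017233e-04]), 'position': array([ 6.49459148e-01, -5.09841706e-05,  2.21459051e-01]), 'tool_rot': array([ 3.14145938e+00,  8.26654327e-05, -2.98519871e-03]), 'ft_force': array([ 0.65284761,  0.4110988 , -1.02403496]), 'torque': array([0.04333299, 0.02067579, 0.03880662]), 'grip_width': 0.9968106669936311}
scene [[566.3, 0.0, 312.9], [0.0, 566.3, 243.8], [0.0, 0.0, 1.0]] [[-0.76, 0.537, -0.366, 1.09], [0.65, 0.63, -0.425, 0.581], [0.002, -0.561, -0.828, 1.361], [0.0, 0.0, 0.0, 1.0]]
side [[443.2, 0.0, 326.2], [0.0, 443.2, 231.9], [0.0, 0.0, 1.0]] [[-0.831, -0.322, 0.454, 0.11], [-0.557, 0.48, -0.678, 0.581], [0.001, -0.816, -0.578, 0.62], [0.0, 0.0, 0.0, 1.0]]
wrist [[371.6, 0.0, 318.1], [0.0, 371.6, 238.5], [0.0, 0.0, 1.0]] [[1.0, -0.001, -0.002, 0.65], [-0.001, -0.955, -0.296, 0.083], [-0.002, 0.296, -0.955, 0.384], [0.0, 0.0, 0.0, 1.0]]
```

View pics/scene0.png

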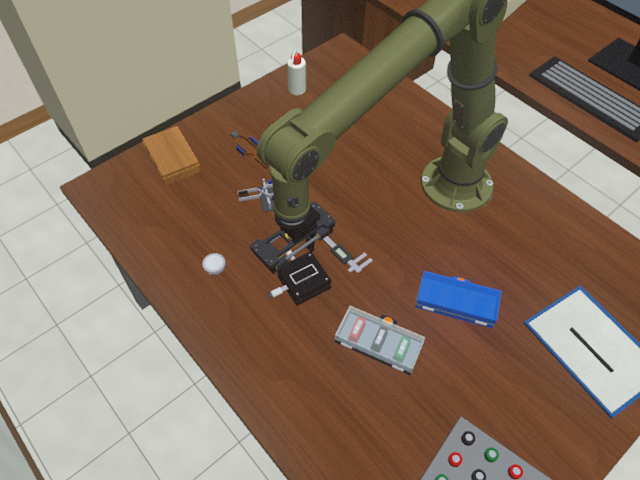

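View pics/wrist0.png

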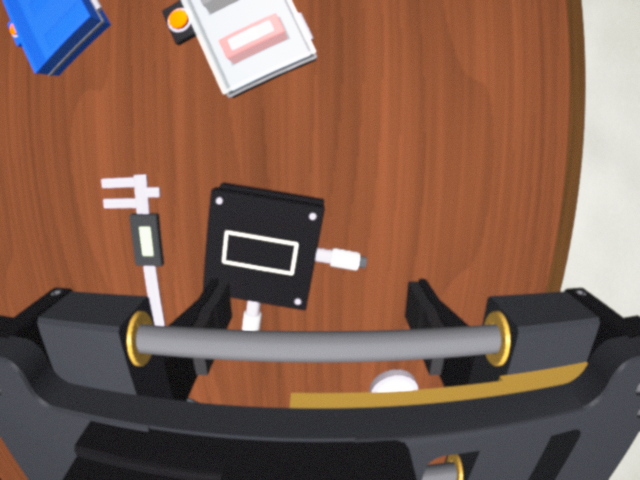

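The scene view shows the clear case at about (380,338), with its button at (388,320). The blue decoy is at (458,298), the stage at (303,277) and the ref block at (214,264). The tweezers are partly hidden behind the arm near (255,193), with a possible look-alike near (243,143).

Run:
```python
from h import *
a=cv2.imread('pics/side0.png'); b=cv2.imread('pics/scene0.png')[110:230,180:340]
b=cv2.resize(b,None,fx=2,fy=2,interpolation=cv2.INTER_CUBIC)
c=np.zeros((480,800,3),np.uint8); c[:,:640]=a; 
cv2.imwrite('pics/c1.png',a); 
s=cv2.imread('pics/scene0.png')[110:230,180:340]; cv2.imwrite('pics/c2.png',cv2.resize(s,None,fx=5,fy=5,interpolation=cv2.INTER_CUBIC))
```

```text
(no output)
```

View pics/side0.png

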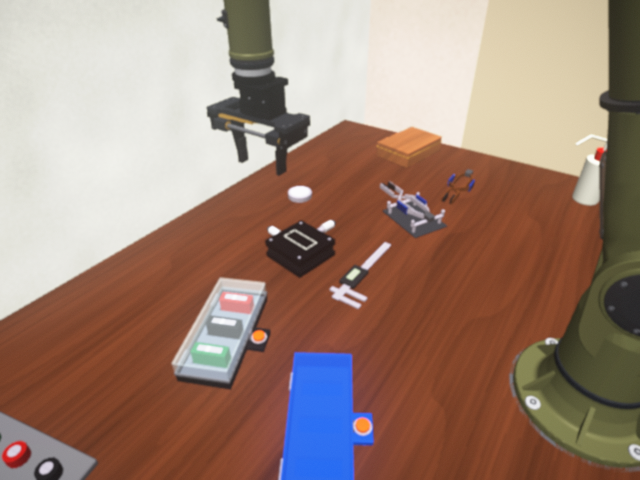

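The side view shows the case with its button at (259,338), the red specimen at the far end (236,301), the stage outline at (300,237), the tweezers on their rest at (410,208), and the brown look-alike beyond at (458,186). The case is the clear one. The blue one at (325,420) is the decoy.

```bash
cat >> h.py <<'E'
def blobs(im,lo,hi,amin=20):
    m=cv2.inRange(cv2.cvtColor(im,cv2.COLOR_BGR2HSV),np.array(lo),np.array(hi))
    n,l,s,c=cv2.connectedComponentsWithStats(m)
    return [(c[i],s[i],l==i) for i in range(1,n) if s[i,4]>=amin]
E
python3 - <<'E'
from h import *
for n in ['scene','side','wrist']:
    d=img(n); im=d['pixels']; f=n=='wrist'
    print(n)
    for c,s,l in blobs(im,(8,180,180),(22,255,255),15): print(' orange',c.round(1),s[4],plane(d,c,.018,f).round(4))
    # white outline
    m=cv2.inRange(im,(190,190,190),(255,255,255))
    cs,h=cv2.findContours(m,cv2.RETR_CCOMP,cv2.CHAIN_APPROX_NONE)
    for k,(q,hh) in enumerate(zip(cs,h[0])):
        if hh[3]>=0 and cv2.contourArea(q)>60:
            r=plane(d,q[:,0],.046,f)*1000; mm=cv2.minAreaRect(r.astype(np.float32)); print(' hole',q[:,0].mean(0).round(),np.round(mm[0],1),np.round(mm[1],1),round(mm[2],1))
    for c,s,l in blobs(im,(105,120,60),(128,255,255),15): print(' blue',c.round(1),s[4],plane(d,c,.034,f).round(4))
    for c,s,l in blobs(im,(0,50,60),(6,255,255),80):
        if s[4]<3000: print(' red',c.round(1),s[4],s[:4],plane(d,c,.04,f).round(4))
E
```

```text
scene
 orange [388.  319.1] 17 [[0.501  0.2009]]
 hole [591. 350.] [187.4 596.1] [142.  18.] 81.5
 blue [253.8 140.5] 25 [[ 0.3858 -0.5311]]
 blue [239.5 148.5] 22 [[ 0.4419 -0.5325]]
 blue [459.2 296.9] 2781 [[0.3176 0.282 ]]
 blue [586.4 348.9] 846 [[0.1869 0.5891]]
 blue [454.  316.2] 92 [[0.3712 0.3111]]
 red [454.6 459.3] 91 [448 452  15  15] [[0.6434 0.5518]]
 red [514.5 471.8] 98 [508 465  15  14] [[0.5627 0.656 ]]
side
 orange [258.4 334.5] 87 [[0.5069 0.2031]]
 orange [362.3 425.1] 120 [[0.2681 0.2497]]
 blue [471.3 183.4] 15 [[ 0.37   -0.5134]]
 blue [421.1 199.1] 27 [[ 0.449  -0.3617]]
 blue [401.7 206.2] 46 [[ 0.4752 -0.3029]]
 blue [321.2 419.1] 8675 [[0.3174 0.2833]]
 red [599.4 153.4] 94 [595 148  12  13] [[ 0.1079 -0.9001]]
 red [236.2 304.1] 356 [219 293  34  20] [[0.5746 0.1841]]
 red [260.6 330.4] 150 [244 295  27  59] [[0.4954 0.2077]]
 red [ 16.7 455.8] 360 [  2 441  28  27] [[0.6198 0.5537]]
wrist
 orange [176.6  20.1] 172 [[0.5057 0.2021]]
 orange [11.  30.7] 24 [[0.2619 0.2444]]
 hole [259. 252.] [591.5 -36.5] [29.4 67.5] 79.7
 hole [258.  47.] [594.5 158.2] [58.3 11.1] 23.4
 blue [49.3 27.9] 4575 [[0.3473 0.2225]]
 blue [83.4 44.7] 384 [[0.4    0.1903]]
 red [244.7  43.5] 411 [220  29  64  29] [[0.5823 0.1635]]
```

The button is at about (0.5055, 0.2025) and the case's x axis points along about 24°. I'll move above the button with the fingers shut and the jaw axis along the case's y.

Request:
carry_out(motion=[[[-0.147, 0.2, -0.04], 1.99], [[-0.147, 0.2, -0.04], 1.99], [[-0.147, 0.2, -0.04], 1.99], [[-0.147, 0.2, -0.04], 1.99], [[-0.147, 0.2, -0.04], 1.99], [[-0.147, 0.2, -0.04], 1.99], [[-0.147, 0.2, -0.04], 1.99], [[-0.147, 0.2, -0.04], 1.99], [[-0.147, 0.2, -0.04], 1.99], [[-0.147, 0.2, -0.04], 1.99], [[-0.147, 0.2, -0.04], 1.99], [[-0.147, 0.2, -0.1], 1.99], [[-0.147, 0.2, -0.15], 1.99], [[-0.147, 0.2, -0.15], 1.99], [[-0.147, 0.2, -0.15], 1.99], [[-0.147, 0.2, -0.15], 1.99]], grip=1, squeeze=40)

```text
time: 1.9
position: [0.5036, 0.2003, 0.0733]
tool_rot: [1.712, 2.634, 0.002]
ft_force: [0.3, -0.1, 0.7]
grip_width: 0.001
```

Run:
```python
from h import *
s=get_state(); print(s['position'],s['tool_rot'],s['ft_force'],s['time'])
d=img('wrist','w1.png')
for c,q,l in blobs(d['pixels'],(8,180,150),(22,255,255),15): print(c.round(1),q[:5],plane(d,c,.018,True).round(4))
d2=img('side')
for c,q,l in blobs(d2['pixels'],(8,180,180),(22,255,255),15): print(c.round(1),q[:5],plane(d2,c,.018).round(4))
d2=img('scene','s1.png')
# tweezers crop from scene
cv2.imwrite('pics/c3.png',cv2.resize(d2['pixels'][100:250,160:360],None,fx=4,fy=4,interpolation=cv2.INTER_CUBIC))
```

```text
[0.50361589 0.20029778 0.07331953] [1.71182133e+00 2.63364847e+00 1.68276854e-03] [ 0.27187307 -0.11835583  0.72757115] 1.9
[318.5 250.7] [307 248  28  10  59] [[0.4979 0.1989]]
[258.4 334.5] [254 330  10  10  87] [[0.5069 0.2031]]
[362.3 425. ] [357 419  12  13 112] [[0.2682 0.2496]]
```

View pics/c3.png

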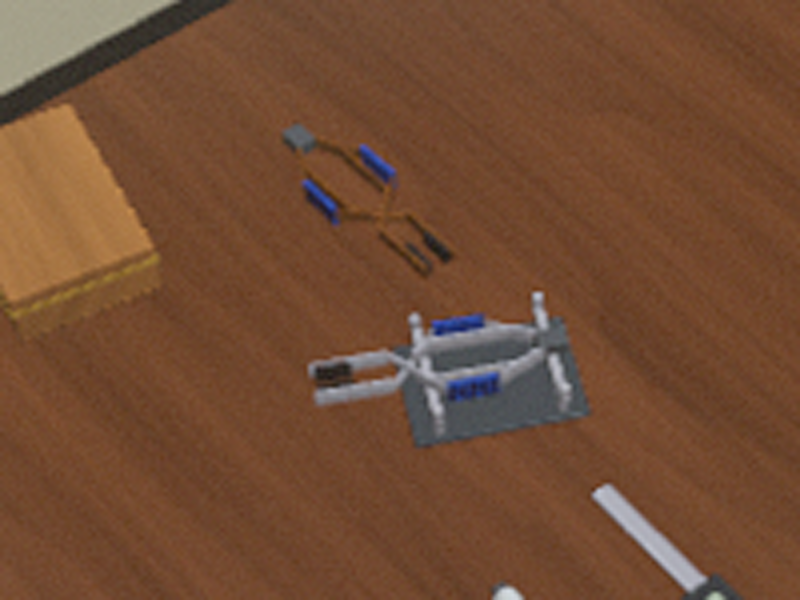

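The crop shows two pairs: the brown look-alike lying on the bench (crop 370,200) and the steel tweezers on the rest (crop 450,360). The steel pair is the one meant, because it lies on the rest and has steel legs. Its jaws point left in the picture, which is about world −24°. Now I'll press the button.

Request:
carry_out(motion=[[[0, 0, -0.03], 0], [[0, 0, -0.048], 0], [[0, 0, -0.055], 0], [[0, 0, -0.058], 0], [[0, 0, -0.06], 0], [[0, 0, -0.06], 0], [[0, 0, -0.06], 0]])

```text
time: 2.75
position: [0.5033, 0.2001, 0.0139]
tool_rot: [1.71, 2.634, 0.001]
ft_force: [-3.0, -1.6, 5.9]
grip_width: 0.001
```

Request:
carry_out(motion=[[[0, 0, 0], 0], [[0, 0, 0], 0], [[0, 0, 0], 0], [[0, 0, 0], 0], [[0, 0, 0.03], 0], [[0, 0, 0.08], 0], [[0, 0, 0.13], 0], [[-0.02, -0.05, 0.18], -0.15], [[-0.04, -0.2, 0.18], -1.99], [[-0.04, -0.2, 0.18], -1.99], [[-0.04, -0.2, 0.18], -1.99], [[-0.04, -0.2, 0.18], -1.99], [[-0.04, -0.2, 0.18], -1.99], [[-0.04, -0.3, 0.18], -1.99], [[-0.04, -0.3, 0.18], -1.99], [[-0.04, -0.3, 0.18], -1.99], [[-0.04, -0.3, 0.18], -1.99], [[-0.04, -0.3, 0.18], -1.99], [[-0.04, -0.3, 0.18], -1.99], [[-0.04, -0.3, 0.18], -1.99]])

```text
time: 4.75
position: [0.464, -0.1001, 0.1938]
tool_rot: [3.141, 0.053, 0.005]
ft_force: [-0.5, 0.4, -0.4]
grip_width: 0.005
```

Run:
```python
from h import *
s=get_state(); print(s['position'],s['tool_rot'],s['ft_force'],s['time'])
d=img('side','side2.png'); img('scene','scene2.png')
for n in ['side','scene']:
    d=img(n)
    for c,q,l in blobs(d['pixels'],(105,120,60),(128,255,255),12): print(n,c.round(1),q[:5],plane(d,c,.034).round(4))
```

```text
[ 0.46398188 -0.10008831  0.19378064] [3.14052607 0.05317647 0.00512408] [-0.49178062  0.39131439 -0.42281687] 4.75
side [451.4 178. ] [450 176   4   5  13] [[ 0.4259 -0.5127]]
side [471.3 183.2] [470 181   4   6  14] [[ 0.3703 -0.5145]]
side [421. 199.] [417 196   9   7  28] [[ 0.4494 -0.3621]]
side [401.7 206.4] [398 202   9  10  50] [[ 0.4747 -0.3023]]
side [321.2 419.1] [ 281  352   93  128 8674] [[0.3174 0.2833]]
scene [253.7 140.4] [250 137   8   8  25] [[ 0.3857 -0.5317]]
scene [239.5 148.5] [236 145   8   8  22] [[ 0.4419 -0.5325]]
scene [273.8 180.8] [268 179  13   5  40] [[ 0.4421 -0.3556]]
scene [278.1 196.2] [272 193  13   7  50] [[ 0.4698 -0.2999]]
scene [459.2 297. ] [ 417  271   84   53 2781] [[0.3176 0.282 ]]
scene [585.8 349.1] [525 286 115 132 850] [[0.1884 0.5884]]
scene [418.5 306.5] [416 305   6   4  12] [[0.4209 0.2314]]
scene [454.2 316.2] [434 310  41  13  90] [[0.3709 0.3115]]
scene [489.5 325.8] [487 325   6   3  13] [[0.3224 0.3891]]
```

View pics/side2.png

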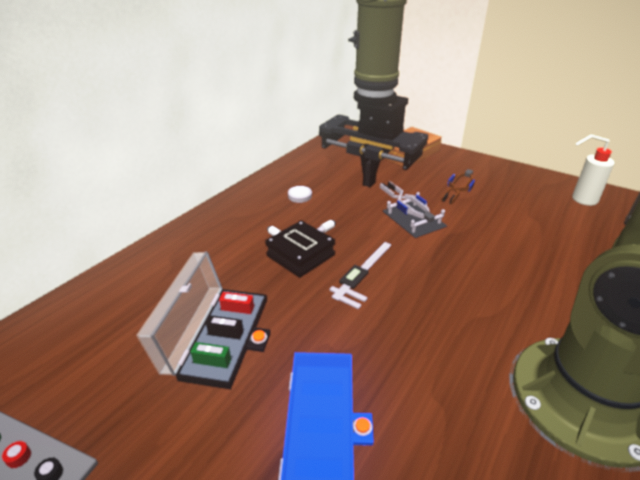

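The lid is fully open, the specimens stand in their pockets and the tweezers are free. I'll move above the tweezers with the gripper open and look from near.

Request:
carry_out(motion=[[[-0.005, -0.15, 0], -2.03], [[-0.005, -0.23, 0], -2.03], [[-0.005, -0.23, 0], -2.03], [[-0.005, -0.23, 0], -2.03], [[-0.005, -0.23, 0], -2.03], [[-0.005, -0.23, 0], -2.03], [[-0.005, -0.23, 0], -2.03], [[-0.005, -0.23, -0.03], -2.03], [[-0.005, -0.23, -0.03], -2.03], [[-0.005, -0.23, -0.03], -2.03], [[-0.005, -0.23, -0.03], -2.03], [[-0.005, -0.23, -0.03], -2.03], [[-0.005, -0.23, -0.03], -2.03], [[-0.005, -0.23, -0.03], -2.03], [[-0.005, -0.23, -0.03], -2.03], [[-0.005, -0.23, -0.03], -2.03]], grip=-1)

```text
time: 6.55
position: [0.4582, -0.33, 0.1628]
tool_rot: [-1.716, 2.632, -0.001]
ft_force: [-0.4, -0.8, 0.5]
grip_width: 0.997
```

Run:
```python
from h import *
s=get_state(); print(s['position'],s['tool_rot'],s['joint_positions'].round(2),s['time'])
d=img('wrist','w2.png'); print(np.round(d['extrinsics'],3).tolist())
for c,q,l in blobs(d['pixels'],(105,120,60),(128,255,255),30):
    ys,xs=np.nonzero(l); P=plane(d,np.c_[xs,ys],.044,True)*1000; r=cv2.minAreaRect(P.astype(np.float32)); print(c.round(1),q[:5],np.round(r[0],1),np.round(r[1],1),round(r[2],1))
```

```text
[ 0.45824113 -0.33002022  0.16279049] [-1.71559545e+00  2.63163082e+00 -7.12263710e-04] [ 0.37  0.18  0.23  1.76 -0.04  1.21 -1.37] 6.55
[[-0.405, -0.873, -0.27, 0.533], [-0.914, 0.387, 0.119, -0.362], [0.0, 0.296, -0.955, 0.325], [0.0, 0.0, 0.0, 1.0]]
[536.5 157.2] [516 149  41  18 314] [ 444.4 -525.8] [43.5  8.1] 89.7
[551.6 212.1] [534 203  36  21 351] [ 391.5 -528.7] [11.2 39.8] 2.0
[276.2 230.6] [272 206   9  50 381] [ 472.4 -298.9] [ 6.4 40.4] 64.0
[349.3 235.1] [344 212  12  49 400] [ 445. -350.] [ 6.8 39.9] 61.8
[  9.5 460.2] [  0 436  29  44 459] [284.3 349.2] [ 67.4 153.1] 30.8
```

View pics/w2.png

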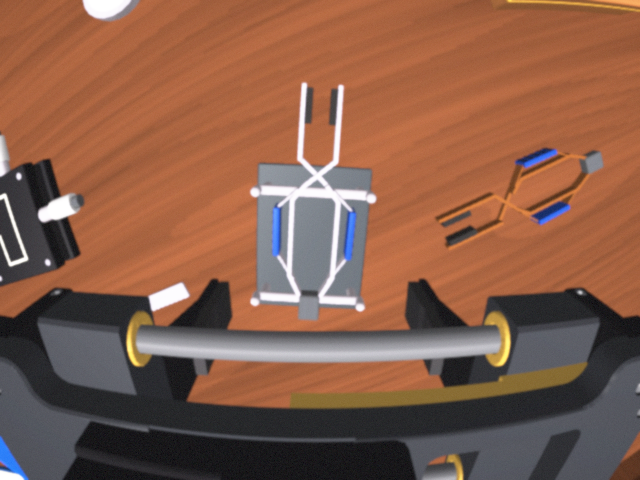

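The wrist view shows the steel tweezers on the rest, with grips at (276,231) and (349,235), jaws at (321,106) and heel at (309,305). The brown pair is off to the right at (520,200).

Run:
```python
from h import *
d=img('wrist')
j,h=plane(d,[[321.5,106]],.040,True)[0],plane(d,[[309,308]],.040,True)[0]
print(j,h,np.linalg.norm(j-h),np.degrees(np.arctan2(*(j-h)[::-1])), h+(j-h)*79/179)
b=plane(d,[[255,192],[372,198],[255,300],[361,307]],.037,True); print(b.round(4), b.mean(0))
```

```text
[ 0.54643502 -0.37089344] [ 0.39797814 -0.29365485] 0.16734767733338865 -27.486889689491985 [ 0.46349821 -0.32774339]
[[ 0.5068 -0.2959]
 [ 0.4647 -0.3786]
 [ 0.4223 -0.2529]
 [ 0.3788 -0.3348]] [ 0.4431537  -0.31552118]
```

Request:
carry_out(motion=[[[0.0005, 0.005, -0.05], -0.06], [[0.0005, 0.005, -0.1], -0.06], [[0.0005, 0.005, -0.125], -0.06], [[0.0005, 0.005, -0.138], -0.06], [[0.0005, 0.005, -0.144], -0.06], [[0.0005, 0.005, -0.144], -0.06]])

```text
time: 7.25
position: [0.459, -0.3254, 0.019]
tool_rot: [-1.631, 2.685, -0.001]
ft_force: [0.2, 0.6, 0.3]
grip_width: 1.003
```

Run:
```python
from h import *
d=img('wrist','w3.png')
for c,q,l in blobs(d['pixels'],(105,120,60),(128,255,255),30):
    ys,xs=np.nonzero(l); P=plane(d,np.c_[xs,ys],.044,True)*1000; r=cv2.minAreaRect(P.astype(np.float32)); print(c.round(1),q[:5],np.round(r[0],1),np.round(r[1],1),round(r[2],1))
```

```text
[634.4 163. ] [629 161  11   6  47] [ 456.8 -496.7] [8.5 2.3] 61.3
[630.7 169.8] [621 165  19  13 120] [ 454.4 -492.9] [15.5  4.2] 57.3
[251.9 304.8] [241 269  23  62 924] [ 482.5 -305.2] [ 8.  28.6] 63.4
[385.8 304.5] [374 269  24  62 973] [ 456.5 -355. ] [ 8.3 28.6] 61.5
```

Request:
carry_out(motion=[[[0, 0, 0], 0], [[0, 0, 0], 0], [[0, 0, 0], 0], [[0, 0, 0], 0], [[0, 0, 0], 0]], grip=-0.3, squeeze=40)

```text
time: 7.8
position: [0.4589, -0.3253, 0.0191]
tool_rot: [-1.631, 2.685, -0.001]
ft_force: [-0.2, 0.4, 1.8]
grip_width: 0.681
```

Request:
carry_out(motion=[[[0, 0, 0], 0], [[0, 0, 0], 0], [[0, 0, 0], 0], [[0, 0, 0], 0], [[0, 0, 0.02], 0], [[0, 0, 0.06], 0], [[0, 0, 0.1], 0], [[0, 0, 0.1], 0]], grip=0.01)

```text
time: 8.6
position: [0.4612, -0.3268, 0.1236]
tool_rot: [-1.629, 2.682, -0.012]
ft_force: [0.1, -0.7, 0.0]
grip_width: 0.503
```

Run:
```python
from h import *
s=get_state(); print(s['position'],s['tool_rot'],s['ft_force'],s['grip_width']*87)
d=img('wrist','w4.png'); T=np.array(d['extrinsics'])
cv2.imwrite('pics/w4c.png',cv2.resize(d['pixels'][60:360,160:480],None,fx=2,fy=2))
```

```text
[ 0.4612101  -0.3267918   0.12359336] [-1.62857889  2.6815607  -0.01160861] [ 0.06296196 -0.72532517  0.01668671] 43.73173298515287
```

View pics/w4c.png

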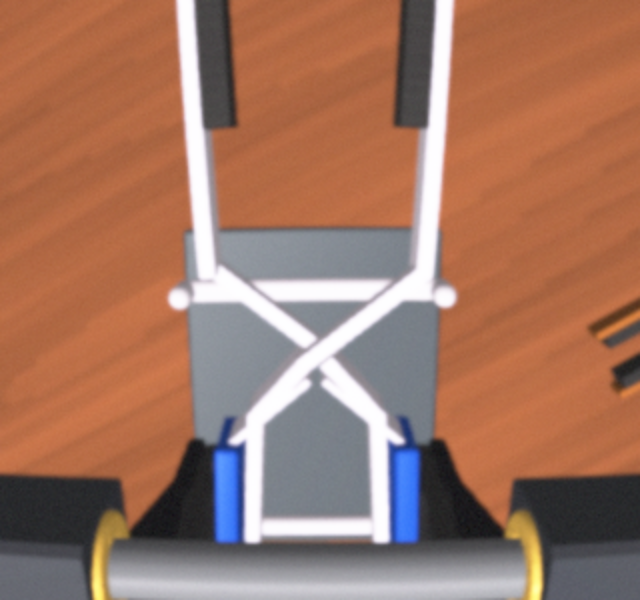

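The tweezers are held straight with their jaws open (jaw pads near px 267 and 367). I'll carry them to a hover in front of the red specimen and measure it from there.

Request:
carry_out(motion=[[[0.004, 0.1, 0.02], 0.1], [[0.004, 0.15, 0.03], 0.2], [[0.004, 0.2, 0.03], 0.3], [[0.004, 0.245, 0.03], 0.4], [[0.004, 0.29, 0.03], 0.5], [[0.004, 0.335, 0.03], 0.6], [[0.004, 0.38, 0.03], 0.7], [[0.004, 0.42, 0.03], 0.8], [[0.004, 0.437, 0.03], 0.9], [[0.004, 0.437, 0.03], 0.9], [[0.004, 0.437, 0.03], 0.9], [[0.004, 0.437, 0.03], 0.9], [[0.004, 0.437, 0.03], 0.9], [[0.004, 0.437, 0.03], 0.9]])

```text
time: 10.05
position: [0.4625, 0.1107, 0.1483]
tool_rot: [2.634, -1.712, -0.0]
ft_force: [0.4, -0.3, -1.7]
grip_width: 0.503
```

Run:
```python
from h import *
s=get_state(); print(s['position'],s['tool_rot'],s['ft_force'],s['grip_width']*87)
d=img('wrist','w5.png'); im=d['pixels']
for c,q,l in blobs(im,(0,80,40),(7,255,255),60)+blobs(im,(174,80,40),(180,255,255),60):
    if q[4]<20000: print('red',c.round(1),q[:5],plane(d,c,.04,True).round(4))
for c,q,l in blobs(im,(8,180,150),(22,255,255),15): print('or',c.round(1),q[4],plane(d,c,.018,True).round(4))
```

```text
[0.46249613 0.11065388 0.14826607] [ 2.63370332e+00 -1.71158846e+00 -4.99519409e-04] [ 0.43854634 -0.27183485 -1.72605419] 43.778970483406106
red [312.   55.2] [ 297   14   31   80 1352] [[0.5835 0.17  ]]
red [297.2  59.5] [296  21  14  74  98] [[0.5764 0.1784]]
or [244.5 131.9] 23 [[0.511  0.1964]]
```

View pics/w5.png

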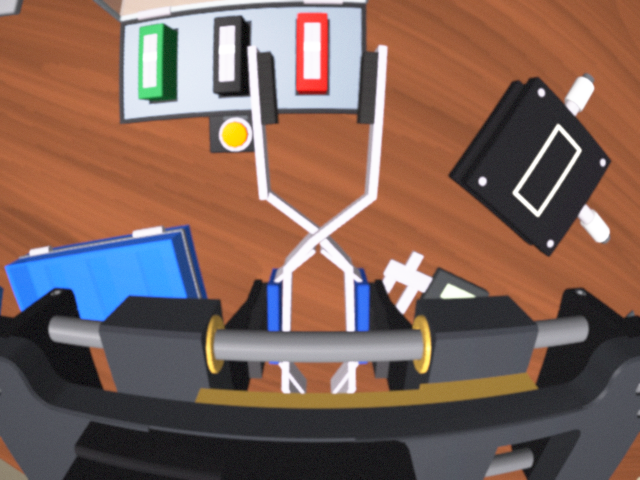

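The jaws straddle the red specimen's line: pads at (266,88) and (368,88), red top at (312,52), button at (235,134). The lid is open at the top of the picture.

Run:
```python
from h import *
d=img('wrist'); im=d['pixels']; s=get_state(); p=s['position']
r=s['tool_rot']; R,_=cv2.Rodrigues(r); X=-R[:2,1]; Y=np.array([-X[1],X[0]])  # tweezers x fwd = -tool y
print('fwd',np.degrees(np.arctan2(X[1],X[0])))
def loc(P): q=np.atleast_2d(P)-p[:2]; return np.c_[q@X,q@Y]*1000
m=cv2.inRange(im,(150,150,150),(255,255,255)); n,l,st,c=cv2.connectedComponentsWithStats(m)
for i in range(1,n):
    if 290<c[i][0]<330 and 20<c[i][1]<90 and st[i,4]>200:
        ys,xs=np.nonzero(l==i); P=plane(d,np.c_[xs,ys],.04,True)*1000; q=cv2.minAreaRect(P.astype(np.float32)); print('steel',c[i],st[i],np.round(q[0],1),np.round(q[1],1),q[2], loc(np.array(q[0])/1000))
red=cv2.inRange(cv2.cvtColor(im,cv2.COLOR_BGR2HSV),(0,80,40),(7,255,255))
cs,_=cv2.findContours(red[:130,280:345],cv2.RETR_EXTERNAL,cv2.CHAIN_APPROX_NONE); c0=max(cs,key=len)[:,0]+[280,0]
P=plane(d,c0,.04,True); L=loc(P); print('red ext',L.min(0),L.max(0),'for z40'); print('brightness col',im[40:110:4,312].tolist())
dk=cv2.inRange(im,(0,0,0),(75,75,75)); n,l,st,c=cv2.connectedComponentsWithStats(dk[45:130,245:395])
for i in range(1,n):
    if st[i,4]>150: print('dark',st[i],c[i]+[245,45])
for uv in [[266,88],[368,88],[275.5,122],[359,122],[257,46],[381,46]]: print(uv,loc(plane(d,uv,p[2]+.022,True)).round(1), loc(plane(d,uv,p[2]+.015,True)).round(1))
b=plane(d,[[235,134]],.018,True); print('btn',b,loc(b))
print('tray corners', loc(plane(d,[[122,122],[364,112]],.016,True)))
```

```text
fwd 24.012160235618254
steel [311.98543184  50.88449532] [304  23  17  57 961] [586.9 171.8] [42.7 11.5] 23.891775131225586 [[138.21628716   4.88542164]]
red ext [106.5599059   -5.90091024] [166.7688144   15.61029682] for z40
brightness col [[252, 247, 250], [255, 255, 255], [255, 255, 255], [252, 249, 251], [252, 247, 250], [252, 248, 250], [252, 248, 250], [252, 248, 251], [252, 248, 251], [252, 247, 250], [87, 87, 254], [59, 64, 254], [51, 61, 254], [22, 25, 141], [206, 187, 178], [232, 217, 204], [233, 218, 206], [160, 145, 139]]
dark [  51    0   81   78 1153] [363.1621856   89.37727667]
dark [  13    8   22   71 1030] [267.47378641  88.38640777]
[266, 88] [[97. 20.]] [[97.8 20.9]]
[368, 88] [[ 96.9 -17.9]] [[ 97.7 -18.8]]
[275.5, 122] [[84.  16.5]] [[84.1 17.3]]
[359, 122] [[ 83.9 -14.6]] [[ 84.  -15.3]]
[257, 46] [[113.6  23.3]] [[115.2  24.5]]
[381, 46] [[113.5 -22.8]] [[115.1 -24. ]]
btn [[0.50661559 0.203265  ]] [[77.71056737 66.23618313]]
tray corners [[ 95.41204537 168.59843689]
 [ 94.04713341 -35.29208362]]
```

Red centre is 138.5 mm ahead of the TCP and 4.9 mm to the left, at 24°. The jaws are about 98 mm ahead and 0.8 mm to the left. Next I'll check the tweezers' pitch in the fixed cameras.

Run:
```python
from h import *
s=get_state(); p=s['position']; R,_=cv2.Rodrigues(s['tool_rot']); X=-R[:,1]; Y=np.array([-X[1],X[0],0])
out=[]
for n in ['side','scene']:
    d=img(n); im=d['pixels'].copy()
    pts=[p+[0,0,.015]+X*a+Y*b for a in (0,100,116) for b in (-.022,0,.022) for a in [a/1000]]
    uv=proj(d,pts); c=uv.mean(0).astype(int); x0,y0=c-[50,75]
    cr=cv2.resize(im[y0:y0+150,x0:x0+100],None,fx=4,fy=4,interpolation=cv2.INTER_CUBIC)
    for q in uv: cv2.circle(cr,tuple(int(v) for v in (q-[x0,y0])*4+2),3,(0,255,255),1)
    out.append(cr); print(n,x0,y0,uv.round(1).tolist())
cv2.imwrite('pics/pitch.png',np.hstack(out))
```

```text
side 243 175 [[309.8, 243.9], [307.2, 251.7], [304.4, 259.8], [253.7, 238.0], [307.1, 251.7], [304.4, 259.8], [244.9, 237.1], [307.1, 251.7], [304.4, 259.8]]
scene 326 191 [[372.0, 256.2], [380.1, 259.4], [388.3, 262.6], [356.5, 287.5], [380.1, 259.4], [388.3, 262.6], [353.9, 292.7], [380.1, 259.5], [388.3, 262.6]]
```

View pics/pitch.png

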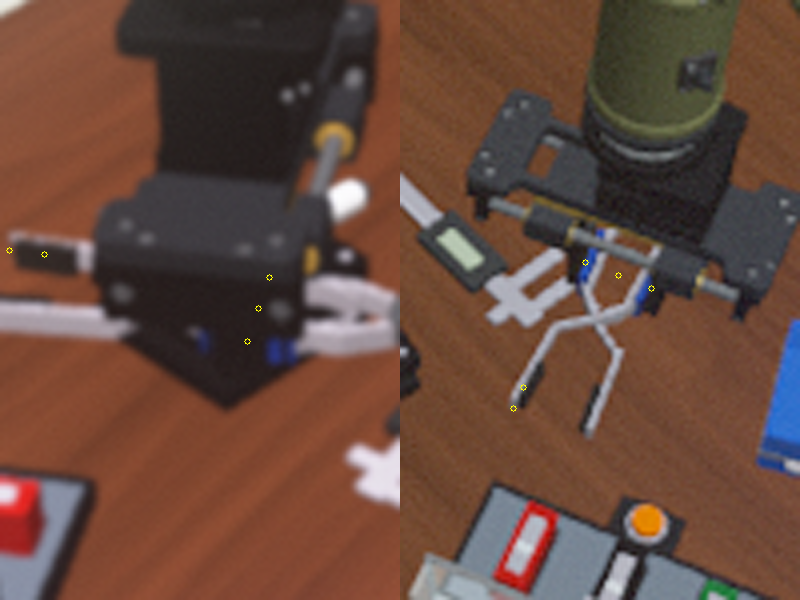

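The jaw heights agree with the prediction to about 1 mm, so there is no pitch problem. I'll move over the specimen and pause above it.

Request:
carry_out(motion=[[[0.02, 0.01, 0], 0], [[0.035, 0.02, -0.02], 0], [[0.035, 0.02, -0.05], 0], [[0.035, 0.02, -0.08], 0], [[0.035, 0.02, -0.09], 0], [[0.035, 0.02, -0.09], 0], [[0.035, 0.02, -0.09], 0]])

```text
time: 10.95
position: [0.4984, 0.1322, 0.0598]
tool_rot: [-2.635, 1.708, -0.002]
ft_force: [1.0, -0.0, -0.9]
grip_width: 0.501
```

Run:
```python
from h import *
d=img('wrist','w6.png'); im=d['pixels']; s=get_state(); p=s['position']; print(p)
R,_=cv2.Rodrigues(s['tool_rot']); X=-R[:2,1]; Y=np.array([-X[1],X[0]])
def loc(P): q=np.atleast_2d(P)-p[:2]; return np.c_[q@X,q@Y]*1000
m=cv2.inRange(im,(150,150,150),(255,255,255)); n,l,st,c=cv2.connectedComponentsWithStats(m)
for i in range(1,n):
    if 280<c[i][0]<350 and c[i][1]<200 and st[i,4]>200:
        ys,xs=np.nonzero(l==i); P=plane(d,np.c_[xs,ys],.04,True)*1000; q=cv2.minAreaRect(P.astype(np.float32)); print('white',c[i].round(1),st[i],np.round(q[0],1),np.round(q[1],1),round(q[2],1), loc(np.array(q[0])/1000))
cv2.imwrite('pics/w6c.png',cv2.resize(im[0:240,180:460],None,fx=2,fy=2))
```

```text
[0.49886968 0.13226128 0.06028077]
white [319.6  96.5] [ 308   54   25   86 2064] [587.1 171.8] [42.1 11.5] 23.9 [[9.67287969e+01 7.74816241e-02]]
```

View pics/w6c.png

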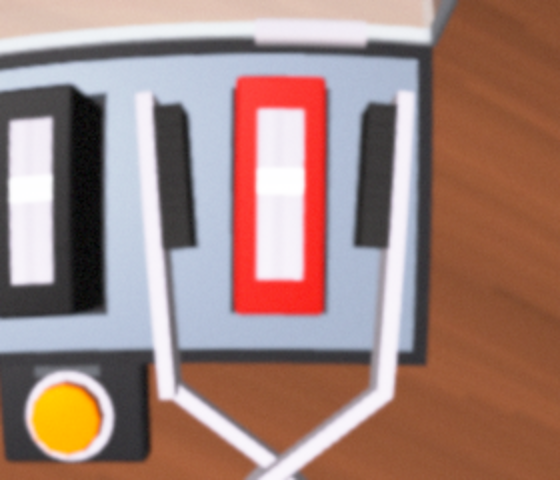

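The jaws are centred on the red specimen to within 1 mm, and the left leg clears the black one. I'll lower and close.

Request:
carry_out(motion=[[[0, -0.001, -0.02], 0], [[0, -0.001, -0.035], 0], [[0, -0.001, -0.042], 0], [[0, -0.001, -0.045], 0], [[0, -0.001, -0.045], 0], [[0, -0.001, -0.045], 0]])

```text
time: 11.6
position: [0.4983, 0.1312, 0.0146]
tool_rot: [-2.635, 1.708, -0.002]
ft_force: [-0.3, -0.7, -0.3]
grip_width: 0.498
```

Request:
carry_out(motion=[[[0, 0, 0], 0], [[0, 0, 0], 0], [[0, 0, 0], 0], [[0, 0, 0], 0], [[0, 0, 0], 0], [[0, 0, 0], 0], [[0, 0, 0], 0]], grip=-0.28)

```text
time: 12.3
position: [0.4977, 0.131, 0.0137]
tool_rot: [-2.636, 1.708, -0.001]
ft_force: [1.0, -0.2, 0.1]
grip_width: 0.64
```

Request:
carry_out(motion=[[[0, 0, 0.005], 0], [[0, 0, 0.012], 0], [[0, 0, 0.022], 0], [[0, 0, 0.035], 0], [[0, 0, 0.05], 0], [[0, 0, 0.065], 0], [[0, 0, 0.08], 0], [[0, 0, 0.09], 0], [[0, 0, 0.095], 0], [[0, 0, 0.095], 0], [[0, 0, 0.095], 0]])

```text
time: 13.4
position: [0.4971, 0.1308, 0.1082]
tool_rot: [2.636, -1.708, -0.001]
ft_force: [-0.5, 0.2, -2.3]
grip_width: 0.645
```

```bash
cat > spec.py <<'E'
from h import *
s=get_state(); p=s['position']; R,_=cv2.Rodrigues(s['tool_rot']); X=-R[:2,1]; Y=np.array([-X[1],X[0]])
print('t',s['time'],'p',p.round(4),'fwd',np.degrees(np.arctan2(X[1],X[0])).round(2),'F',s['ft_force'].round(1),'w',s['grip_width']*87)
d=img('wrist','last.png'); im=d['pixels']
def loc(P): q=np.atleast_2d(P)-p[:2]; return np.c_[q@X,q@Y]*1000
hsv=cv2.cvtColor(im,cv2.COLOR_BGR2HSV)
m=cv2.inRange(im,(150,150,150),(255,255,255)); n,l,st,c=cv2.connectedComponentsWithStats(m)
for i in range(1,n):
    if 290<c[i][0]<345 and c[i][1]<200 and st[i,4]>200 and st[i,2]<60:
        ys,xs=np.nonzero(l==i); (cx,cy),(w,h),a=q=cv2.minAreaRect(np.c_[xs,ys].astype(np.float32))
        bx=cv2.boxPoints(q); print('white px',c[i].round(1),st[i,4],round(w,1),round(h,1),round(a,1))
        for z in (p[2]+.024,p[2]+.026): 
            P=plane(d,np.c_[xs,ys],z,True)*1000; q=cv2.minAreaRect(P.astype(np.float32)); print('  z',z.round(4),np.round(q[0],1),np.round(q[1],1),round(q[2],1),loc(np.array(q[0])/1000).round(1))
E
python3 spec.py
python3 - <<'E'
from h import *
d=img('side'); im=d['pixels']
for c,q,l in blobs(im,(0,80,40),(7,255,255),60)+blobs(im,(174,80,40),(180,255,255),60):
    if q[4]<5000: print(c.round(1),q[:5])
E
```

```text
t 13.4 p [0.4971 0.1308 0.1082] fwd 24.11 F [-0.5  0.2 -2.3] w 56.114818937355366
white px [317.6  85.1] 3547 112.0 31.0 90.0
  z 0.1322 [586.2 171.9] [42.5 11.4] 23.9 [[98.1  1.1]]
  z 0.1342 [586.  171.8] [41.9 11.2] 23.9 [[97.8  1.1]]
[602.4 154.2] [595 147  17  15 183]
[236.9 269.4] [211 249  90  41 464]
[ 16.7 455.6] [  2 442  28  26 356]
```

The specimen is held level in the jaws, with its centre 98 mm ahead and 1 mm to the left, and step 2 is met. I'll carry it to a hover near the stage.

Request:
carry_out(motion=[[[0, -0.005, 0.01], -0.02], [[0, -0.015, 0.02], -0.06], [[0, -0.03, 0.02], -0.12], [[0, -0.045, 0.02], -0.18], [[0, -0.06, 0.02], -0.24], [[0, -0.075, 0.02], -0.3], [[0, -0.09, 0.02], -0.36], [[0, -0.105, 0.02], -0.42], [[0, -0.12, 0.02], -0.48], [[0, -0.135, 0.02], -0.54], [[-0.001, -0.145, 0.02], -0.58], [[-0.002, -0.15, 0.02], -0.6], [[-0.002, -0.151, 0.01], -0.6], [[-0.002, -0.151, 0.01], -0.6], [[-0.002, -0.151, 0.01], -0.6]])

```text
time: 15.0
position: [0.4951, -0.0191, 0.1179]
tool_rot: [2.015, -2.409, -0.002]
ft_force: [-0.6, -0.4, -2.1]
grip_width: 0.644
```

```bash
python3 spec.py
python3 - <<'E'
from h import *
im=cv2.imread('pics/last.png'); cv2.imwrite('pics/w7c.png',cv2.resize(im[0:260,160:480],None,fx=2,fy=2))
E
```

```text
t 15.0 p [ 0.4951 -0.0191  0.1179] fwd -10.18 F [-0.6 -0.4 -2.1] w 56.029833773422375
white px [317.7  85. ] 3536 112.0 31.0 90.0
  z 0.1419 [591.2 -35.3] [11.4 42.5] 79.6 [[97.5  1.1]]
  z 0.1439 [591.  -35.2] [11.2 41.9] 79.6 [[97.2  1.1]]
```

View pics/w7c.png

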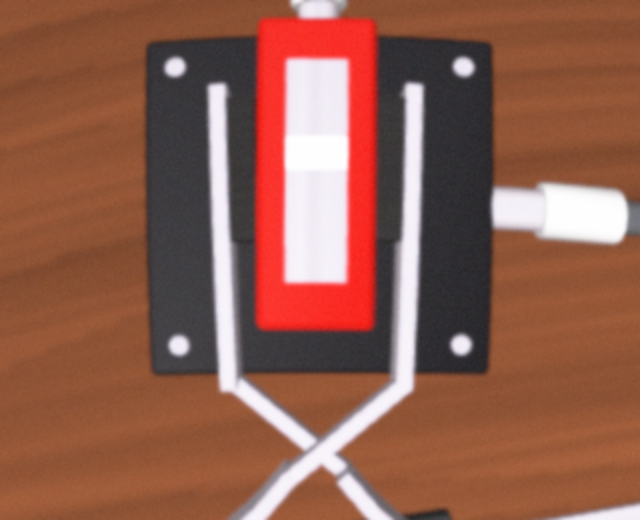

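The outline is hidden under the specimen, so I'll locate the stage from its four bolts here, and the offset from bolts to outline in the earlier wrist pictures.

Run:
```python
from h import *
def dots(d,im,box,z):
    m=cv2.inRange(im,(140,140,140),(255,255,255)); n,l,s,c=cv2.connectedComponentsWithStats(m)
    return [c[i] for i in range(1,n) if 8<s[i,4]<150 and box[0]<c[i][0]<box[2] and box[1]<c[i][1]<box[3] and max(s[i,2:4])<14]
d=img('wrist'); c=dots(d,d['pixels'],(230,20,410,185),.046); P=plane(d,c,.046,True)*1000; print(np.round(c,1).tolist(),P.round(1).tolist(),P.mean(0))
if len(P)==4:
    q=cv2.minAreaRect(P.astype(np.float32)); print(q)
# initial picture, pose from recorded extrinsics
E0=np.eye(4)
d0=dict(d); im0=cv2.imread('pics/wrist0.png')
# rebuild its extrinsics from tool pose: camera is rigid to tool
s=get_state(); R,_=cv2.Rodrigues(s['tool_rot']); T=np.eye(4); T[:3,:3]=R; T[:3,3]=s['position']; C=np.linalg.inv(T)@d['extrinsics']
for name,pos,rot,box in [('wrist0.png',[.64946,-.00005,.22146],[3.14146,.00008,-.00299],(200,180,330,310)),('w5.png',[0.46249613,0.11065388,0.14826607],[2.6337,-1.71159,-.0005],(450,70,625,260))]:
    R,_=cv2.Rodrigues(np.float64(rot)); T=np.eye(4); T[:3,:3]=R; T[:3,3]=pos; d0=dict(mtx=d['mtx'],extrinsics=T@C); im=cv2.imread('pics/'+name)
    c=dots(d0,im,box,.046); P=plane(d0,c,.046,True)*1000; print(name,np.round(c,1).tolist(),P.round(1).tolist(),P.mean(0))
    m=cv2.inRange(im,(170,)*3,(255,)*3); cs,h=cv2.findContours(m,cv2.RETR_CCOMP,cv2.CHAIN_APPROX_NONE)
    for k,hh in zip(cs,h[0]):
        x=k[:,0].mean(0)
        if hh[3]>=0 and cv2.contourArea(k)>300 and box[0]<x[0]<box[2] and box[1]<x[1]<box[3]:
            o=cs[hh[3]]; print(' hole',[np.round(v,1) for v in cv2.minAreaRect((plane(d0,k[:,0],.046,True)*1000).astype(np.float32))],' outer',[np.round(v,1) for v in cv2.minAreaRect((plane(d0,o[:,0],.046,True)*1000).astype(np.float32))])
```

```text
[[391.3, 33.7], [247.4, 33.9], [249.5, 172.8], [390.1, 172.5]] [[628.2, -88.8], [644.0, -0.1], [555.3, 15.6], [539.5, -72.9]] [591.72744163 -36.52409869]
((591.7210693359375, -36.50834274291992), (90.08345794677734, 90.09491729736328), 79.89186096191406)
wrist0.png [[218.8, 200.2], [312.3, 216.0], [297.3, 301.4]] [[554.1, 14.5], [642.6, -1.5], [626.8, -90.3]] [607.85831208 -25.73336837]
 hole [array([590.4, -37.8]), array([28.8, 66.8]), np.float64(79.9)]  outer [array([590.5, -37.9]), array([35.1, 73.1]), np.float64(80.1)]
w5.png [[541.0, 92.1], [602.4, 162.0], [482.1, 180.8], [549.9, 243.0]] [[642.9, -0.3], [627.2, -88.9], [554.3, 15.5], [538.6, -73.2]] [590.76180026 -36.71860162]
 hole [array([590.7, -36.8]), array([28.4, 66.3]), np.float64(80.1)]  outer [array([590.7, -36.8]), array([35.2, 73. ]), np.float64(79.9)]
```

The outline's centre coincides with the bolts' centre, (591.7, −36.5) at −10.1°. The specimen is 1.3 mm off that. I'll correct and lower.

Request:
carry_out(motion=[[[0.0005, -0.001, -0.01], 0], [[0.0005, -0.001, -0.025], 0], [[0.0005, -0.001, -0.04], 0], [[0.0005, -0.001, -0.05], 0], [[0.0005, -0.001, -0.056], 0], [[0.0005, -0.001, -0.06], 0], [[0.0005, -0.001, -0.061], 0], [[0.0005, -0.001, -0.061], 0], [[0.0005, -0.001, -0.061], 0]])

```text
time: 16.0
position: [0.4965, -0.021, 0.0581]
tool_rot: [-2.013, 2.411, -0.001]
ft_force: [-0.0, -0.6, -1.1]
grip_width: 0.641
```

```bash
python3 spec.py
```

```text
t 16.0 p [ 0.4965 -0.021   0.0581] fwd -10.27 F [-0.  -0.6 -1.1] w 55.77926407591378
white px [317.7  85.1] 3541 32.0 112.0 0.0
  z 0.0821 [592.6 -37.4] [11.6 42.6] 79.5 [[97.5  1. ]]
  z 0.0841 [592.3 -37.4] [11.5 42. ] 79.5 [[97.2  1. ]]
```

Request:
carry_out(motion=[[[-0.0007, 0.0008, -0.001], 0], [[-0.0007, 0.0008, -0.002], 0], [[-0.0007, 0.0008, -0.003], 0], [[-0.0007, 0.0008, -0.0035], 0], [[-0.0007, 0.0008, -0.0035], 0], [[-0.0007, 0.0008, -0.0035], 0]])

```text
time: 16.65
position: [0.4953, -0.0202, 0.0541]
tool_rot: [2.014, -2.411, -0.0]
ft_force: [-0.5, -0.5, -0.7]
grip_width: 0.641
```

Request:
carry_out(motion=[[[0, 0, -0.0005], 0], [[0, 0, -0.001], 0], [[0, 0, -0.001], 0], [[0, 0, -0.001], 0]])

```text
time: 17.05
position: [0.4954, -0.0202, 0.0531]
tool_rot: [-2.014, 2.411, -0.0]
ft_force: [-0.2, 0.3, -0.5]
grip_width: 0.642
```

```bash
python3 spec.py
```

```text
t 17.05 p [ 0.4954 -0.0202  0.0531] fwd -10.27 F [-0.2  0.3 -0.5] w 55.81331197619001
white px [317.5  84.4] 3627 32.0 113.0 0.0
  z 0.0771 [591.7 -36.6] [11.7 42.9] 79.6 [[97.6  1. ]]
  z 0.0791 [591.5 -36.6] [11.5 42.3] 79.6 [[97.4  1. ]]
```

The force is rising and the view shows the specimen pushed up slightly in the jaws, so it has touched the stage at (591.6, −36.6). I'll release gently.

Request:
carry_out(motion=[[[0, 0, -0.0005], 0], [[0, 0, -0.0005], 0], [[0, 0, -0.0005], 0]], grip=-0.2)

```text
time: 17.4
position: [0.4954, -0.0202, 0.0527]
tool_rot: [-2.014, 2.411, -0.0]
ft_force: [0.5, 0.5, 0.3]
grip_width: 0.606
```

Request:
carry_out(motion=[[[0, 0, 0], 0], [[0, 0, 0], 0], [[0, 0, 0], 0]], grip=-0.13)

```text
time: 17.7
position: [0.4953, -0.0202, 0.0525]
tool_rot: [2.014, -2.411, -0.0]
ft_force: [0.2, -0.5, -0.8]
grip_width: 0.571
```

Request:
carry_out(motion=[[[0, 0, 0], 0], [[0, 0, 0], 0], [[0, 0, 0], 0], [[0, 0, 0], 0], [[0, 0, 0], 0], [[0, 0, 0], 0]], grip=0.01)

```text
time: 18.3
position: [0.4953, -0.0202, 0.0526]
tool_rot: [2.014, -2.411, -0.0]
ft_force: [-0.6, 0.2, -1.1]
grip_width: 0.502
```

```bash
python3 spec.py
python3 - <<'E'
from h import *
im=cv2.imread('pics/last.png'); cv2.imwrite('pics/w8c.png',cv2.resize(im[0:260,160:480],None,fx=2,fy=2))
E
```

```text
t 18.3 p [ 0.4953 -0.0202  0.0526] fwd -10.27 F [-0.6  0.2 -1.1] w 43.637894167688586
white px [317.4  84.2] 3638 114.0 32.0 90.0
  z 0.0766 [591.8 -36.3] [11.7 43.3] 79.7 [[97.9  1.4]]
  z 0.0786 [591.6 -36.3] [11.5 42.7] 79.7 [[97.6  1.4]]
```

View pics/w8c.png

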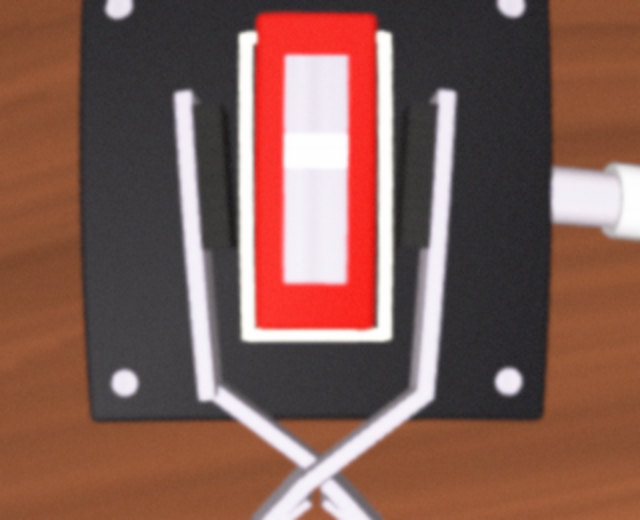

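The jaws are clear on both sides and the red specimen stands centred in the outline. I'll lift straight up and return to above the rest.

Request:
carry_out(motion=[[[0, 0, 0.005], 0], [[0, 0, 0.02], 0], [[0, 0, 0.04], 0], [[0, 0, 0.07], 0], [[0, 0, 0.08], 0], [[-0.005, -0.03, 0.08], -0.03], [[-0.01, -0.07, 0.08], -0.07], [[-0.015, -0.11, 0.08], -0.11], [[-0.02, -0.15, 0.08], -0.15], [[-0.025, -0.19, 0.08], -0.2], [[-0.03, -0.23, 0.07], -0.24], [[-0.035, -0.27, 0.05], -0.28], [[-0.0363, -0.3, 0.03], -0.3], [[-0.0363, -0.305, 0.015], -0.3], [[-0.0363, -0.305, 0.015], -0.3], [[-0.0363, -0.305, 0.015], -0.3], [[-0.0363, -0.305, 0.015], -0.3]])

```text
time: 20.05
position: [0.4603, -0.3238, 0.0685]
tool_rot: [-1.634, 2.682, -0.001]
ft_force: [-0.5, -0.1, -1.4]
grip_width: 0.495
```

Run:
```python
from h import *
s=get_state(); p=s['position']; R,_=cv2.Rodrigues(s['tool_rot']); X=-R[:2,1]; print(s['time'],p,np.degrees(np.arctan2(X[1],X[0])),s['ft_force'])
d=img('wrist','w9.png'); im=d['pixels']
# plate of rest & blue grips & leg pixels
for c,q,l in blobs(im,(105,120,60),(128,255,255),30):
    ys,xs=np.nonzero(l); P=plane(d,np.c_[xs,ys],p[2]+.025,True)*1000; r=cv2.minAreaRect(P.astype(np.float32)); print(c.round(1),q[:5],np.round(r[0],1),np.round(r[1],1),round(r[2],1))
```

```text
20.05 [ 0.46033272 -0.32381194  0.06848286] -27.301614610966237 [-0.46836333 -0.09206743 -1.38681422]
[604.3 153.9] [579 143  49  25 595] [ 470.8 -475.7] [33.9  7.8] 89.2
[621. 223.] [602 209  38  30 509] [ 433.2 -478.1] [ 8.7 28.4] 1.2
[273.2 304.6] [266 269  16  63 752] [ 479.4 -311.7] [ 6.2 29.2] 59.4
[362.4 304.4] [355 269  16  63 786] [ 462.4 -344.5] [ 6.3 29.1] 64.9
[  7.7 455.5] [  0 445  20  23 153] [443.5 -13.7] [22.2 21.9] 31.5
[  9.2 472.5] [  0 460  28  20 304] [428.6  27.8] [65.1 25.5] 87.6
```

Request:
carry_out(motion=[[[-0.001, -0.0015, -0.02], 0], [[-0.001, -0.0015, -0.035], 0], [[-0.001, -0.0015, -0.043], 0], [[-0.001, -0.0015, -0.047], 0], [[-0.001, -0.0015, -0.0485], 0], [[-0.001, -0.0015, -0.0485], 0], [[-0.001, -0.0015, -0.0485], 0]])

```text
time: 20.8
position: [0.4585, -0.327, 0.0196]
tool_rot: [-1.631, 2.685, -0.002]
ft_force: [0.2, -1.4, -0.8]
grip_width: 0.5
```

Request:
carry_out(motion=[[[0, 0, 0], 0], [[0, 0, 0], 0], [[0, 0, 0], 0], [[0, 0, 0], 0]], grip=-0.3)

```text
time: 21.2
position: [0.458, -0.3268, 0.0192]
tool_rot: [1.631, -2.685, 0.0]
ft_force: [-0.8, 0.4, 0.5]
grip_width: 0.645
```

Request:
carry_out(motion=[[[0, 0, 0], 0], [[0, 0, 0], 0], [[0, 0, 0], 0], [[0, 0, 0], 0], [[0, 0, 0], 0], [[0, 0, 0.01], 0], [[0, 0, 0.03], 0], [[0, 0, 0.07], 0], [[0, 0, 0.12], 0], [[0, 0, 0.145], 0], [[0, 0, 0.145], 0], [[0, 0, 0.145], 0]], grip=-1)

```text
time: 22.4
position: [0.4582, -0.3269, 0.165]
tool_rot: [-1.63, 2.684, -0.002]
ft_force: [-0.4, 0.2, -1.2]
grip_width: 1.0
```

Run:
```python
from h import *
s=get_state(); print(s['time'],s['position'],s['ft_force'],s['grip_width'])
d=img('wrist','w10.png'); im=d['pixels']
for c,q,l in blobs(im,(105,120,60),(128,255,255),100):
    ys,xs=np.nonzero(l); P=plane(d,np.c_[xs,ys],.044,True)*1000; r=cv2.minAreaRect(P.astype(np.float32)); print('blue',c.round(1),q[4],np.round(r[0],1),np.round(r[1],1),round(r[2],1))
for n,b in (('side',[(421,199),(401.7,206.3)]),('scene',[(273.8,180.8),(278.1,196.2)])):
    d=img(n,n+'9.png'); im=d['pixels']
    for c,q,l in blobs(im,(105,120,60),(128,255,255),12):
        if min(np.hypot(*(c-x)) for x in b)<15: print(n,'grip',c.round(1),q[4],'start',b)
    for c,q,l in blobs(im,(0,80,40),(7,255,255),60): print(n,'red',c.round(1),q[:5])
d=img('side'); 
c,a=np.array([591.7,-36.5])/1000,np.radians(-10.1)
x,y=np.array([np.cos(a),np.sin(a)])*.03,np.array([-np.sin(a),np.cos(a)])*.011
P=[[*(c+i*x+j*y),z] for z in (.046,.08) for i in (-1,1) for j in (-1,1)]
u=proj(d,P); print('expected red box side',u.min(0),u.max(0)); print(plane(d,[[0,0]],.08))
# lid change vs picture after opening
a=cv2.imread('pics/side2.png')[240:390,130:275]; b=d['pixels'][240:390,130:275]; df=(cv2.absdiff(a,b).max(2)>40); ys,xs=np.nonzero(df); print('diff px in case region',df.sum(), (xs.min()+130,xs.max()+130,ys.min()+240,ys.max()+240) if df.sum() else '')
```

```text
22.4 [ 0.45823832 -0.3268501   0.16497241] [-0.39717999  0.18238294 -1.19286566] 1.0004317389638786
blue [535.1 142.1] 308 [ 443.9 -526.2] [43.1  7.9] 89.8
blue [553.4 196. ] 348 [ 391.2 -528.8] [11.  38.9] 1.7
blue [281.5 231.3] 369 [ 471.3 -299.8] [ 6.4 40.7] 64.0
blue [354.5 230.8] 386 [ 444.9 -351.4] [ 6.6 39.8] 61.7
blue [ 20.  471.6] 124 [308.5 363.6] [30.3 65.8] 33.9
side grip [421.1 198.6] 27 start [(421, 199), (401.7, 206.3)]
side grip [401.9 206.2] 45 start [(421, 199), (401.7, 206.3)]
side red [602.4 154.2] [595 147  17  15 186]
side red [300.2 233. ] [281 218  39  29 470]
side red [304.1 257.7] [267 233  68  45 426]
side red [316.4 398.7] [  224   293   177   187 10873]
side red [ 16.8 455.7] [  2 441  29  27 356]
scene grip [273.6 180.5] 37 start [(273.8, 180.8), (278.1, 196.2)]
scene grip [277.9 195.8] 51 start [(273.8, 180.8), (278.1, 196.2)]
scene red [303.6 270.7] [292 259  24  23 232]
scene red [473.7 328.8] [464 322  23  16  98]
scene red [454.7 459.5] [449 452  13  15 100]
scene red [514.8 471.7] [508 464  15  15  93]
expected red box side [286.38014436 219.23525622] [313.34204476 247.43824877]
[[ 4.50202227 -1.26861044]]
diff px in case region 653 (np.int64(219), np.int64(253), np.int64(291), np.int64(313))
```

The tweezers are back within 2 mm of where they started. In the side view the red specimen sits where the stage centre predicts. The case region differs only by the missing specimen, so the lid is still open. Handing in.

```bash
python3 -c "
from bench import ticket
print(ticket.close_job())"
```

```text
the job is handed in; nothing more can be done
None
```

I pressed the release button and the lid sprang open. With the tweezers I moved the red specimen from the case onto the stage, then laid the tweezers back on their rest. I handed the job in at about 22.5 s; it reports no verdict.

Last checks:
- **Specimen:** right after release its centre was about 0.2 mm from the outline's centre and within 0.5° of its direction. Later, the side view showed it standing where expected. Its red patch came out wider than predicted (39 px instead of 27), but the centre agreed.
- **Tweezers:** both grips are within 2 mm of where they started on the rest.
- **Lid and case:** the case area in the side view changed only where the red specimen had been, so the lid is still open and the other two specimens have not moved.
- **Gripper:** it is open and well clear above the rest.
- **Not checked:** I did not re-measure the caliper or the reference block at the end. The arm was not taken down near them.

No check failed.

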